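# Unload the drill jig into the deburrer

## Robot

A 6-joint arm with a two-finger parallel gripper is mounted at the origin on the work surface. World frame = base frame: x ahead of the robot, y to its left, z up, the work surface at z = 0. Lengths are in m, angles in rad, forces in N, time in s.
With the tool pointing down it reaches from about 0.35 to 0.975 m from the base axis. Payload 4.9 kg.
Tool frame: the origin (TCP) lies midway between the tips of the shut fingers; the grasp point (between the pads) lies 19 mm behind it; z points along the fingers, y is the direction in which the jaws open and shut (so a half turn about z gives the same grasp; the last joint's range is limited). The gripper opens to 85 mm and grips with 20 to 120 N. Pads are 22 mm wide; open, the fingers measure 114 mm over their backs; the gripper's body (76 mm by 85 mm) begins 54 mm behind the grasp point. The pads swing forward as they close: fully open they stand 13 mm farther back than shut.
Start: joints at [1.143, 0.053, 1.613, -0, 1.476, -0.119], TCP at [0.19, 0.595, 0.231] pointing down, gripper open.
Joint ranges: [-3.01, 3.01], [-1.01, 2.22], [0.06, 2.58], [-1.02, 4.17], [0.09, 2.62], [-3.14, 3.14]. Speed limits (rad/s): [2.57, 2.57, 3.14, 3.14, 3.14, 3.14].

## Interface

Orientations are given as a rotation vector (axis times angle).
In Python, from station import ctrl gives the robot as it stands.
- The arm moves only by the tool play_rows, never from a script. Its argument "motion" is a list that holds one entry, the list of rows, each a list of 7 numbers: the closure, from -1 (fully open) to 1 (shut), then the shift along the tool's x, y, z in cm, then the turn, a rotation vector about the tool's x, y, z in degrees. A call has 1 to 20 rows; each row is the pose to reach, as a shift and turn from the pose measured when the call began, along the tool's axes at that moment; what a row does not reach only later rows make up. A row lasts 1/8 s, in which the tool goes at most 62.5 mm and 10.7 degrees, less where a joint would pass 70% of its speed; a pose out of reach is approached as far as the arm can. A call with a gripper value outside its range is refused whole. The fingers move at their own pace and stop on an object; "newtons" is the grip in N (left out, the last holds). Time passes only in rows, so rows that repeat a pose let the fingers close. It gives the time, the measured TCP pose, the force and the opening at its end, in the units of the state.
- ctrl.get_obs(): the state, without advancing time (a new reading comes with each control period).
- ctrl.get_image(name): name is "scene" or "top"; returns a dict with "color" (384x512x3 uint8, red, green, blue), "mtx" (3x3 intrinsics, pixels), "T" (4x4, takes a point from camera to world coordinates). Camera axes: x right, y up, looking along -z (the intrinsics and any distortion apply to the point x, -y, -z); pixel columns grow to the right and rows downward; lengths in m; the calibration is good to about 2 mm. A picture is of the moment at which its call begins. There is no depth.
- ctrl.finish_job(): hands the job in, once; it reports no verdict.
The state is a dict: "t": time; "q": joint angles; "dq": joint speeds; "effort": joint torques, N m; "tool_pos": TCP position; "tool_rot": TCP orientation; "contact_force": force on the tool from outside, world axes, zero at the start; "wrist_torque": the same for the moment, N m; "opening": finger opening in m.
Only numpy, scipy, OpenCV 4.12 (cv2) and the standard library are available. Lean on these libraries where they do the work, as an engineer would, in place of code of your own. Each camera call takes 0.05 s, during which the arm holds its last target.

## Task

Swing the leaf of the drill jig right over to its open stop, grip the drilled leg with the fingers down in the jig's finger pockets and lift it straight up out of its well. Push it upright down through the spring flap in the deburrer's cover, letting go only once its lower end is well through the flap, so that it drops into the tub and the flap swings shut; then push the deburrer's switch lever fully over to on. Leave the leaf open for the next leg, and leave the blanks and everything else on the bench where they are.

Things in the scene. Friction and masses are not known exactly. Their poses are not given: they have to be found in the camera images.
- leg_center (a point): the drilled leg: dark steel box section 50 mm (its x) x 25 mm (its y) x 110 mm tall (its z), about 0.3 kg, capped top with a drilled hole. It stands upright in the jig's well under the leaf, its top 3 mm below the rim. This point is its centre, 55 mm below its top. Its axes are the jig's at the start
- jig: drill jig, fixed to the bench: steel block 100 (x) x 106 (y) mm with a flat rim 133 mm above the bench, on a base plate 150 x 140 x 20 mm. Origin on the bench under the well's centre, z up; x points from the leaf's ball handle to its hinge
- well_mouth (a point): centre of the well's mouth at rim height, axes of the jig. Well 53 (x) x 28 (y) mm, 113 mm deep. Beside both broad faces of the leg (+y and -y) it widens into a finger pocket, open only at the top, 36 mm wide (x), 60 mm deep, from 14 to 45 mm off the centre in y: fingers go straight down there and grip across the leg's 25 mm
- leaf_hinge (a point): on the hinge axis of the leaf, 62 mm in +x from the well's centre, 140 mm above the bench; the axis runs along y (axes of the jig, fixed)
- leaf (a joint): the leaf, a hinged steel plate (112 x 68 x 12 mm, 0.45 kg) with the drill bush, lying over the well: rad, 0 = shut (start), 1.57 = upright, 2.2 = open stop. The handle end swings up and over towards the hinge side. Plain damped hinge: let go below 1.5 it falls shut; past 1.65 it falls on to the stop by itself (in up to 2 s) and stays
- leaf_ball (a point): centre of the black ball handle (26 mm diameter) at the leaf's free end, 147 mm from the hinge axis, on a 10 mm rod 22 mm clear of the leaf's edge. When shut it is 140 mm above the bench, free all round. Pinched along the hinge direction (y) it turns between the fingers as the leaf swings; the axes given turn with the leaf
- deburrer: deburrer, fixed to the bench: grey tub 236 (y) x 180 (x) mm on springs, green flat cover with its top 212 mm above the bench, a low bail handle on the cover's -y half (to 236 mm). A grey switch pillar stands at its -x side. Origin on the bench under the middle, z up
- port (a point): centre of the loading throat in the cover at the top of its steel collar, 222 mm above the bench, axes of the deburrer. Opening 84 (x) x 72 (y) mm, its flap 16 mm below this point. A leg held upright, its 25 mm side along y, passes down the middle and pushes the flap aside; gripped 22 mm below its top by fingers reaching 19 mm lower, it goes nearly 70 mm deep before they meet the collar
- flap (a joint): flap that closes the throat from below (sheet steel, 68 mm long, hinged along x at the throat's +y edge): rad, 0 = shut and level, opens down into the tub to at most 1.5; a light spring (0.3 to 0.8 N at its free edge) swings it shut again
- tub (a point): middle of the bottom of the rubber-lined tub, 45 mm above the bench under the middle of the cover, axes of the deburrer. Inside 168 (x) x 224 (y) mm, sides sloping down to the middle, cover 155 mm above. A leg let go in the throat drops on the slope, topples towards -y and lies clear of the flap
- switch (a joint): switch lever on top of the pillar (140 mm high) at the deburrer's -x side: rad, 0 = off, leaning to the deburrer's -x; 1.0 = on, leaning to +x (to the tub) against its stop. Light friction, stays where it is left; starts within 0.15 of off
- switch_tip (a point): end of the switch lever, centre of its black ball knob (26 mm diameter), 65 mm from its pivot, which is 22 mm above the pillar's top; it swings in the deburrer's x-z plane, about 30 mm to either side of the pivot
- pliers: bystander: dark locking pliers lying flat, 200 mm long, origin under the middle
- hammer: bystander: hammer lying flat, 280 mm long, origin under the middle
- chip_brush: bystander: chip brush lying near the jig, 170 mm long, origin under the middle
- oil_can: bystander: upright oil can with a bent spout, 64 mm diameter, 165 mm high, origin under the centre
- blank_a_center (a point): bystander: undrilled leg (same 50 x 25 x 110 mm section as the drilled one, no hole in its cap) standing upright on the bench beside the jig; centre, half-way up (55 mm above the bench)
- blank_b_center (a point): bystander: second undrilled leg standing beside the jig; centre, half-way up
There are look-alikes about, which are no part of the job. What is shaped like the jig but green or purple is not meant.

How it is judged:
On the way, in this order (a step that is already met when the one before it is completed fails the run):
1. the leaf is swung over to its open stop (value of joint leaf above 2 rad), for 0.2 s.
2. the leg is held clear above the well, upright, still over it (z of leg_center in the frame of well_mouth above 0.055 m and angle between leg_center's own z axis and vertical below 0.2 rad and horizontal distance between leg_center and well_mouth below 0.04 m and contact force between the fingers and leg above 0.5 N), for 0.05 s.
3. the leg, still held, is pushed upright through the flap, its lower end at least 15 mm below the flap (value of joint flap above 0.3 rad and z of leg_center in the frame of port below 0.024 m and horizontal distance between leg_center and port below 0.03 m and angle between leg_center's own z axis and vertical below 0.3 rad and contact force between the fingers and leg above 0.5 N), for 0.05 s.
4. the leg lies in the tub and the flap has swung shut behind it (z of leg_center in the frame of tub between -0.02 and 0.1 m and x of leg_center in the frame of tub between -0.084 and 0.084 m and y of leg_center in the frame of tub between -0.112 and 0.112 m and value of joint flap below 0.12 rad), for 0.2 s.
5. the switch lever is thrown fully to on (value of joint switch above 0.88 rad), for 0.1 s.
At the end, for the whole second after the job is handed in: The drilled leg lies still inside the deburrer's tub below the cover, the flap is shut (within 0.12 rad), the switch lever is on (over 0.88 rad of 1.0) and the jig's leaf stands at its open stop (over 2.0 rad of 2.2) (all of step 4 and linear speed of leg below 0.02 m/s and value of joint switch above 0.88 rad and value of joint leaf above 2 rad); the robot touches nothing.
It fails at once if a bystander (blank leg, pliers, hammer, brush or oil can) is moved more than 25 mm (distance of any of pliers, hammer, chip_brush, oil_can, blank_a_center, blank_b_center from where it was at the start of the episode above 0.025 m).
It fails at once if the deburrer is switched on before the leg is in the tub (value of joint switch above 0.6 rad and z of leg_center in the frame of tub above 0.12 m).
It also fails if it takes over 72 s, if anything falls off the work surface, if the arm or the gripper's body presses on something with over 40 N, if the wrist force passes 120 N, or if a joint passes its speed limit or range.

## Working session

There is one attempt and no reset: what is moved stays moved. The work goes in short steps, Python scripts to look and compute and a tool call to move; the robot and the scene stay as the last step left them, time stands still between calls to the robot, and variables do not carry over. Pictures are saved under pics/ and viewed, and the job is handed in when it is done.

Besides the shell and the picture viewer there is one more tool, called after "Request:" as name(argument=value, ...) on one line, values as JSON. play_rows: Moves the arm, as the interface text tells. Its arguments: {"type":"object","properties":{"motion":{"type":"array"},"newtons":{"type":"number"}},"required":["motion"]}

```bash
mkdir -p pics; ls
python3 - <<'E'
from station import ctrl
import cv2,json
o=ctrl.get_obs(); print(o)
for n in("scene","top"):
    d=ctrl.get_image(n); cv2.imwrite(f"pics/{n}0.png",cv2.resize(d["color"][:,:,::-1],(800,600),interpolation=cv2.INTER_CUBIC)); print(n,d["mtx"].tolist(),d["T"].round(4).tolist(),[k for k in d])
    import numpy as np; np.savez(f"{n}0.npz",**{k:d[k] for k in("color","mtx","T")})
E
```

```text
pics
{'t': 0.0, 'q': array([ 1.14295829e+00,  5.33776641e-02,  1.61431731e+00, -1.45890813e-05,
        1.47599084e+00, -1.19006640e-01]), 'dq': array([-2.22963204e-04,  2.08595163e-04, -2.41829635e-03,  9.35228273e-04,
       -4.11945123e-05, -2.84740608e-04]), 'effort': array([-1.24998160e-04, -3.93719566e+01, -3.70157647e+01,  2.90909611e-05,
        7.52463442e-03, -2.37542645e-05]), 'tool_pos': array([0.18970966, 0.59485011, 0.2300362 ]), 'tool_rot': array([-0.48309848, -3.10366671,  0.00317139]), 'contact_force': array([-0.18049987, -0.27125016,  0.34480325]), 'wrist_torque': array([ 0.0422804 ,  0.04244889, -0.00417268]), 'opening': 0.08544536588869726}
scene [[388.6734301280949, 0.0, 257.3270227652067], [0.0, 388.6734301280949, 183.711329093779], [0.0, 0.0, 1.0]] [[0.9813, 0.183, -0.0602, 0.4106], [-0.1926, 0.9312, -0.3093, -0.2305], [-0.0005, 0.3151, 0.949, 1.1048], [0.0, 0.0, 0.0, 1.0]] ['color', 'mtx', 'T']
top [[499.2205689549527, 0.0, 257.0333524545443], [0.0, 499.2205689549527, 194.42305937961484], [0.0, 0.0, 1.0]] [[-0.0039, 0.9956, -0.094, 0.3178], [-0.9997, -0.006, -0.0222, 0.0862], [-0.0226, 0.0939, 0.9953, 1.6136], [0.0, 0.0, 0.0, 1.0]] ['color', 'mtx', 'T']
```

View pics/scene0.png

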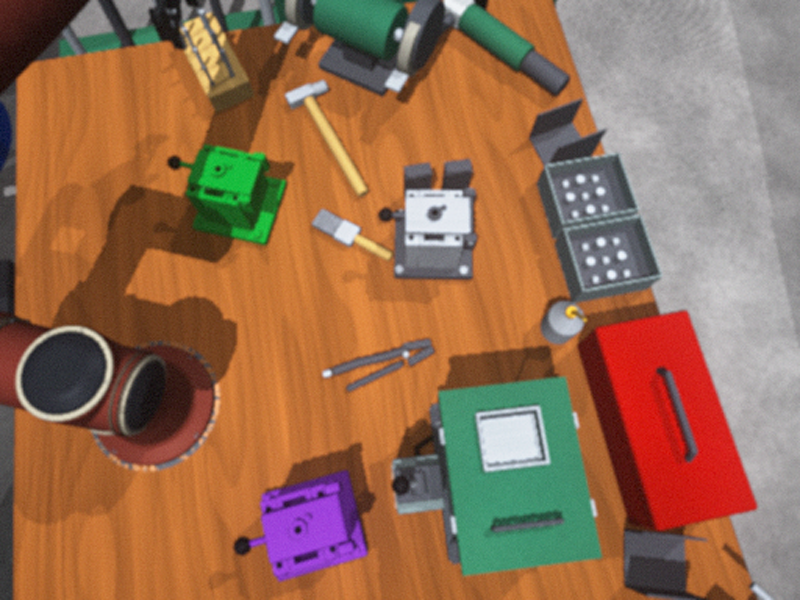

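View pics/top0.png

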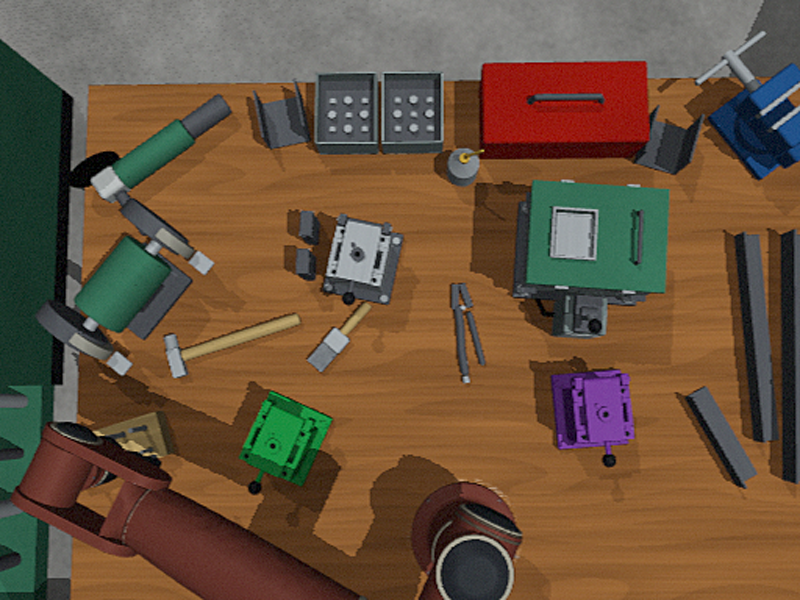

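The top view shows the grey jig at about (360,255), with its ball at (348,298) pointing toward the base. The deburrer's cover is at about (600,240), its port at (574,233) and its switch knob at (595,325). The arm's hand is out of the way at the left. I'll zoom in to measure.

```bash
cat > h.py <<'E'
import numpy as np,cv2
def load(n): 
    d=np.load(n+".npz"); return d["color"],d["mtx"],d["T"]
def ray(K,T,u,v):
    d=np.linalg.inv(K)@[u,v,1]; d=np.array([d[0],-d[1],-d[2]]); return T[:3,3],T[:3,:3]@d
def plane(K,T,u,v,z):
    o,d=ray(K,T,u,v); return o+d*(z-o[2])/d[2]
def proj(K,T,P):
    p=T[:3,:3].T@(np.asarray(P,float)-T[:3,3]); q=K@[p[0],-p[1],-p[2]]; return q[:2]/q[2]
def two(a,b):
    A=np.zeros((3,3));B=np.zeros(3)
    for o,d in(a,b):
        d=d/np.linalg.norm(d);M=np.eye(3)-np.outer(d,d);A+=M;B+=M@o
    return np.linalg.solve(A,B)
def crop(n,out,x0,y0,w,h,s):
    c,_,_=load(n); im=cv2.resize(c[y0:y0+h,x0:x0+w,::-1],None,fx=s,fy=s,interpolation=cv2.INTER_NEAREST)
    for i in range(0,w,10): cv2.putText(im,str(x0+i),(i*s,10),0,.35,(0,255,255),1);cv2.line(im,(i*s,12),(i*s,18),(0,255,255),1)
    for i in range(0,h,10): cv2.putText(im,str(y0+i),(0,i*s+4),0,.35,(0,255,255),1)
    cv2.imwrite(out,im)
E
python3 - <<'E'
from h import *
crop("top0","pics/tj.png",185,125,80,75,8)
crop("scene0","pics/sj.png",230,95,85,90,6)
crop("top0","pics/td.png",325,110,110,110,5)
crop("scene0","pics/sd.png",240,235,150,140,4)
E
```

```text
(no output)
```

View pics/tj.png

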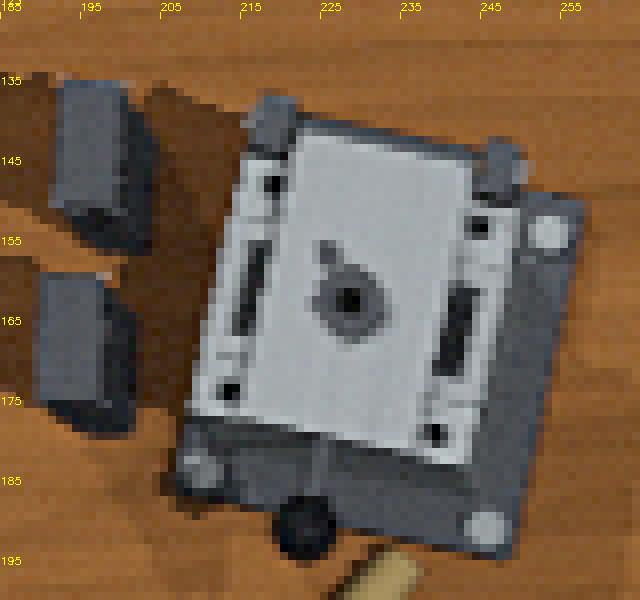

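View pics/sj.png

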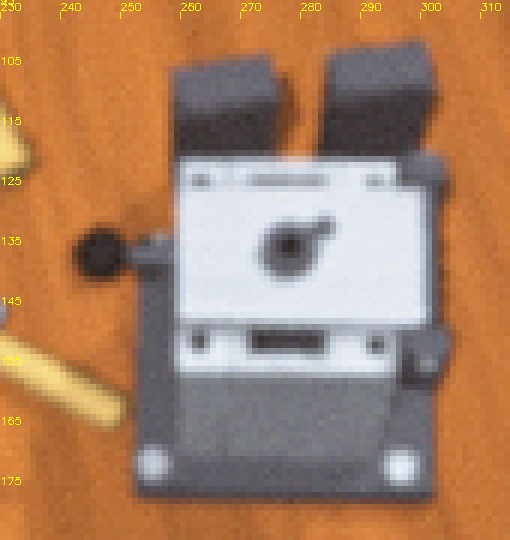

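View pics/td.png

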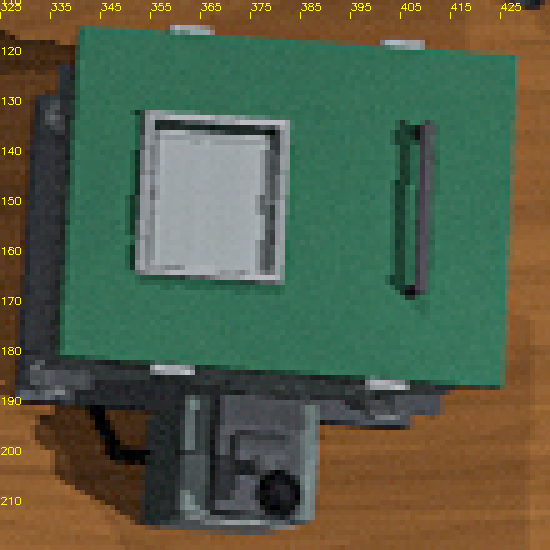

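View pics/sd.png

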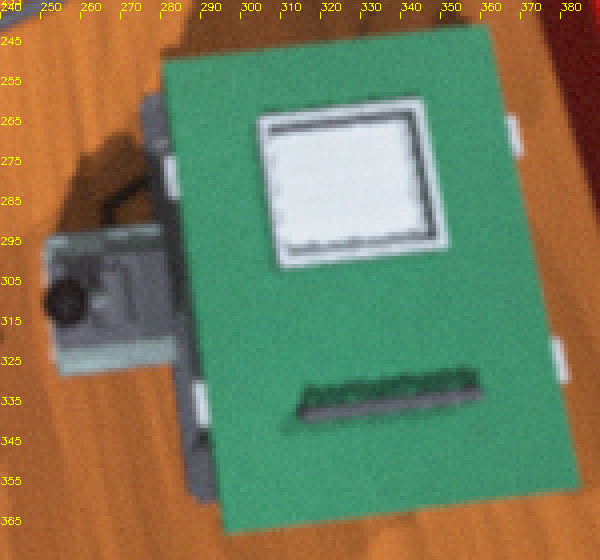

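```bash
cat > m.py <<'E'
from h import *
_,Kt,Tt=load("top0");_,Ks,Ts=load("scene0")
t=lambda x,y,x0,y0,s:(x0+x/s-.5,y0+y/s-.5)
tj=lambda x,y:t(x,y,185,125,8); sj=lambda x,y:t(x,y,230,95,6); td=lambda x,y:t(x,y,325,110,5); sd=lambda x,y:t(x,y,240,235,4)
pt=lambda p,z:plane(Kt,Tt,*p,z); ps=lambda p,z:plane(Ks,Ts,*p,z)
np.set_printoptions(precision=4,suppress=True)
if __name__=="__main__":
    print("ball top",pt(tj(304,527),.14),"scene",ps(sj(100,254),.14),"tri",two(ray(Kt,Tt,*tj(304,527)),ray(Ks,Ts,*sj(100,254))))
    print("bush top",pt(tj(350,303),.146),"scene",ps(sj(289,249),.146))
    a,b=pt(tj(190,415),.133),pt(tj(470,465),.133); print("front rim",a,b,np.linalg.norm(a-b),np.degrees(np.arctan2(*(a-b)[1::-1])))
    a,b=pt(tj(190,415),.133),pt(tj(240,150),.133); print("side rim",b,np.linalg.norm(a-b),np.degrees(np.arctan2(*(b-a)[1::-1])))
    a,b,c,d=[pt(tj(*p),.146) for p in((300,130),(478,160),(420,462),(243,430))]; print("leaf",(a+b+c+d)/4)
    # handle slots (pocket ends) centers
    a,b=pt(tj(251,288),.133),pt(tj(460,332),.133); print("pockets",a,b,(a+b)/2,np.degrees(np.arctan2(*(a-b)[1::-1])))
    a,b=ps(sj(289,180),.133),ps(sj(287,341),.133); print("pockets s",a,b,(a+b)/2,np.degrees(np.arctan2(*(a-b)[1::-1])))
    for nm,f,m,pts,z in(("collar t",pt,td,((145,112),(290,122),(283,283),(136,272)),.222),("collar s",ps,sd,((258,118),(422,98),(448,245),(282,268)),.222),
      ("cover t",pt,td,((80,27),(517,56),(502,386),(61,355)),.212),("cover s",ps,sd,((161,60),(489,26),(581,487),(226,533)),.212)):
        P=np.array([f(m(*p),z) for p in pts]); print(nm,P.mean(0),[round(np.linalg.norm(P[i]-P[i-1]),4) for i in range(4)]); 
        for i in range(4): print("   ang",np.degrees(np.arctan2(*(P[i]-P[i-1])[1::-1])))
    print("knob",two(ray(Kt,Tt,*td(279,493)),ray(Ks,Ts,*sd(66,301))), pt(td(279,493),.22),ps(sd(66,301),.22))
E
python3 m.py
```

```text
ball top [0.4697 0.2216 0.14  ] scene [0.4679 0.2219 0.14  ] tri [0.4687 0.2213 0.1414]
bush top [0.5527 0.2041 0.146 ] scene [0.5518 0.205  0.146 ]
front rim [0.5129 0.2651 0.133 ] [0.4933 0.1602 0.133 ] 0.10674971629160175 79.4508529720576
side rim [0.6134 0.2468 0.133 ] 0.10218562350558523 -10.347327942332665
leaf [0.5557 0.2003 0.146 ]
pockets [0.5608 0.2424 0.133 ] [0.5435 0.1639 0.133 ] [0.5522 0.2031 0.133 ] 77.6036556743343
pockets s [0.561  0.2452 0.133 ] [0.5433 0.1665 0.133 ] [0.5521 0.2059 0.133 ] 77.30717142246269
collar t [ 0.5759 -0.1931  0.222 ] [np.float64(0.0914), np.float64(0.0815), np.float64(0.0918), np.float64(0.0821)]
   ang -4.41061574391858
   ang -94.54147268553069
   ang 175.99733419787773
   ang 85.22862583714264
collar s [ 0.576  -0.1924  0.222 ] [np.float64(0.081), np.float64(0.0933), np.float64(0.0799), np.float64(0.0919)]
   ang 85.98479358634333
   ang -4.284010412728915
   ang -94.96806899377302
   ang 176.40645551088994
cover t [ 0.5729 -0.2377  0.212 ] [np.float64(0.1889), np.float64(0.2476), np.float64(0.1889), np.float64(0.2468)]
   ang -4.357476907258642
   ang -94.44486219659322
   ang 175.41758511899997
   ang 85.55138265307446
cover s [ 0.5724 -0.2372  0.212 ] [np.float64(0.2485), np.float64(0.1905), np.float64(0.2458), np.float64(0.1892)]
   ang 85.7110576936966
   ang -5.21844683799313
   ang -94.6042790400675
   ang 175.60116265451174
knob [ 0.4086 -0.2238  0.2282] [ 0.4092 -0.2257  0.22  ] [ 0.4085 -0.2238  0.22  ]
```

```bash
cat > g.py <<'E'
import sys,numpy as np
from scipy.spatial.transform import Rotation as R
from station import ctrl
W=np.array([.552,.2045]);YJ=-11.4;P=np.array([.576,-.193]);YD=-4.5
def jig(x,z,y=0):
    a=np.radians(YJ);return np.array([W[0]+x*np.cos(a)-y*np.sin(a),W[1]+x*np.sin(a)+y*np.cos(a),z])
def deb(x,z,y=0):
    a=np.radians(YD);return np.array([P[0]+x*np.cos(a)-y*np.sin(a),P[1]+x*np.sin(a)+y*np.cos(a),z])
def go(*ts):
    """ts: (pos, yaw of frame deg or None) -> shift cm, turn deg in the present tool axes"""
    o=ctrl.get_obs();r=R.from_rotvec(o["tool_rot"]);p=o["tool_pos"]
    print("t",round(o["t"],3),"p",p.round(4),"f",o["contact_force"].round(1),"open",round(o["opening"],4))
    for pos,yaw in ts:
        s=r.inv().apply(np.array(pos)-p)*100
        if yaw is None: w=[0,0,0]
        else:
            a=np.radians(yaw); t=R.from_matrix(np.array([[-np.cos(a),-np.sin(a),0],[-np.sin(a),np.cos(a),0],[0,0,-1]]).T.T@np.eye(3)) if 0 else R.from_matrix(np.column_stack([[-np.cos(a),-np.sin(a),0],[-np.sin(a),np.cos(a),0],[0,0,-1]]))
            w=np.degrees((r.inv()*t).as_rotvec())
        print(s.round(2).tolist(),np.round(w,1).tolist())
E
python3 - <<'E'
from g import *
go((jig(-.085,.22),YJ),(jig(-.085,.118),YJ))
E
```

```text
t 0.1 p [0.1897 0.5949 0.2302] f [-0.  0.  0.] open 0.0854
[-37.93, -27.12, 1.06] [-0.1, -0.0, -6.3]
[-37.93, -27.1, 11.26] [-0.1, -0.0, -6.3]
```

Request:
play_rows(motion=[[[-1,-6,-4.3,0.5,0,0,-2],[-1,-12,-8.6,1,0,0,-4],[-1,-18,-12.9,1,0,0,-6.3],[-1,-24,-17.2,1,0,0,-6.3],[-1,-30,-21.4,1,0,0,-6.3],[-1,-35,-25,1,0,0,-6.3],[-1,-37.9,-27.1,1,0,0,-6.3],[-1,-37.9,-27.1,1,0,0,-6.3],[-1,-37.9,-27.1,1,0,0,-6.3]]], newtons=40)

```text
t: 1.23
tool_pos: [0.4691, 0.2199, 0.2201]
tool_rot: [-0.317, -3.124, 0.003]
contact_force: [0.7, -0.5, 0.3]
opening: 0.0852
```

Run:
```python
from g import *
import cv2
go((jig(-.085,.118),YJ))
d=ctrl.get_image("scene"); cv2.imwrite("pics/s1.png",cv2.resize(d["color"][:,:,::-1],(800,600)))
```

```text
t 1.225 p [0.4691 0.2199 0.2201] f [ 0.7 -0.5  0.3] open 0.0852
[0.05, 0.15, 10.21] [-0.1, -0.1, -0.2]
```

View pics/s1.png

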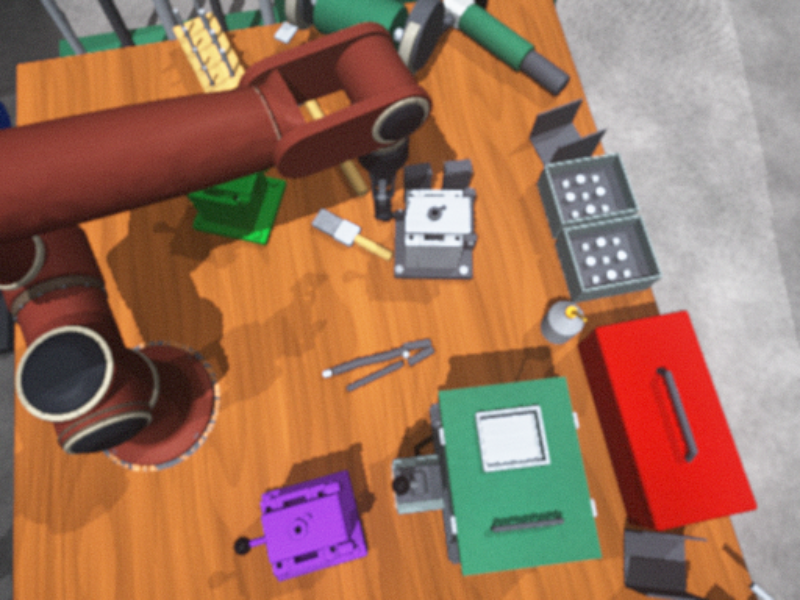

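The hand is above the ball, next to it at about (385,205) in the view. I'll descend and pinch.

Request:
play_rows(motion=[[[-1,0,0.15,4,0,0,-0.2],[-1,0,0.15,8,0,0,-0.2],[-1,0,0.15,10.2,0,0,-0.2],[-1,0,0.15,10.2,0,0,-0.2],[1,0,0.15,10.2,0,0,-0.2],[1,0,0.15,10.2,0,0,-0.2],[1,0,0.15,10.2,0,0,-0.2],[1,0,0.15,10.2,0,0,-0.2],[1,0,0.15,10.2,0,0,-0.2]]], newtons=40)

```text
t: 2.4
tool_pos: [0.469, 0.2222, 0.1193]
tool_rot: [-0.309, -3.126, 0.003]
contact_force: [-2.1, -1.4, 4.8]
opening: 0.0237
```

Run:
```python
from g import *
o=ctrl.get_obs();p=o["tool_pos"]
go(*[(p+jig(0.147*(1-np.cos(th)),0.147*np.sin(th))-jig(0,0),None) for th in (.15,.3,.45,.6,.75,.9,1.05,1.2,1.35,1.5,1.65,1.8,1.95,2.1)])
```

```text
t 2.4 p [0.469  0.2222 0.1193] f [-2.1 -1.4  4.8] open 0.0237
[-0.16, -0.0, -2.2] [0, 0, 0]
[-0.65, -0.01, -4.34] [0, 0, 0]
[-1.46, -0.01, -6.39] [0, 0, 0]
[-2.56, -0.02, -8.3] [0, 0, 0]
[-3.94, -0.03, -10.02] [0, 0, 0]
[-5.56, -0.03, -11.52] [0, 0, 0]
[-7.38, -0.04, -12.76] [0, 0, 0]
[-9.36, -0.04, -13.71] [0, 0, 0]
[-11.47, -0.05, -14.35] [0, 0, 0]
[-13.65, -0.05, -14.67] [0, 0, 0]
[-15.85, -0.05, -14.66] [0, 0, 0]
[-18.03, -0.06, -14.33] [0, 0, 0]
[-20.13, -0.06, -13.67] [0, 0, 0]
[-22.11, -0.06, -12.7] [0, 0, 0]
```

Opening is 23.7 mm on a 26 mm ball, so I'll lift a little first and check that the grip holds.

Request:
play_rows(motion=[[[1,-0.2,0,-2.2,0,0,0],[1,-0.65,0,-4.3,0,0,0],[1,-1.5,0,-6.4,0,0,0],[1,-1.5,0,-6.4,0,0,0]]])

```text
t: 2.9
tool_pos: [0.4843, 0.2189, 0.1847]
tool_rot: [-0.31, -3.126, 0.004]
contact_force: [-3.2, -1.9, -0.0]
opening: 0.0237
```

Run:
```python
from g import *
import cv2
go()
d=ctrl.get_image("scene"); cv2.imwrite("pics/s2.png",cv2.resize(d["color"][80:220,200:340,::-1],(700,700)[:2])[:600])
```

```text
t 2.9 p [0.4843 0.2189 0.1847] f [-3.2 -1.9 -0. ] open 0.0237
```

View pics/s2.png

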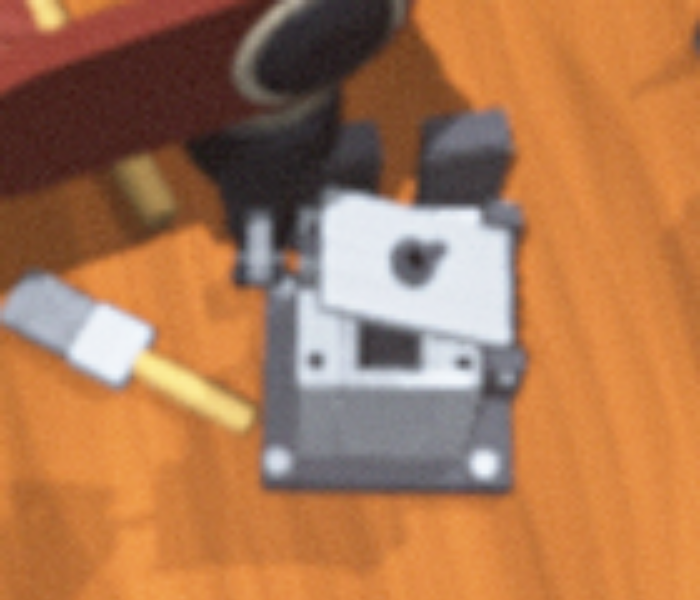

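The leaf has lifted with the ball, which is between the fingers at about (265,245) in the crop. I'll continue along the arc.

Request:
play_rows(motion=[[[1,-1.1,0,-1.9,0,0,0],[1,-2.5,0,-3.6,0,0,0],[1,-4.1,0,-5.1,0,0,0],[1,-5.9,0,-6.4,0,0,0],[1,-7.9,0,-7.3,0,0,0],[1,-10,0,-8,0,0,0],[1,-12.2,0,-8.3,0,0,0],[1,-14.4,0,-8.3,0,0,0],[1,-16.6,0,-7.9,0,0,0],[1,-18.7,0,-7.3,0,0,0],[1,-20.3,0,-6.5,0,0,0],[1,-20.3,0,-6.5,0,0,0]]])

```text
t: 4.45
tool_pos: [0.683, 0.1792, 0.2462]
tool_rot: [-0.31, -3.122, 0.004]
contact_force: [0.6, -1.0, 0.3]
opening: -0.0
```

Run:
```python
from g import *
import cv2
go()
d=ctrl.get_image("scene"); cv2.imwrite("pics/s3.png",cv2.resize(d["color"][60:220,200:410,::-1],None,fx=3.5,fy=3.5))
```

```text
t 4.45 p [0.683  0.1792 0.2462] f [ 0.6 -1.   0.3] open -0.0
```

View pics/s3.png

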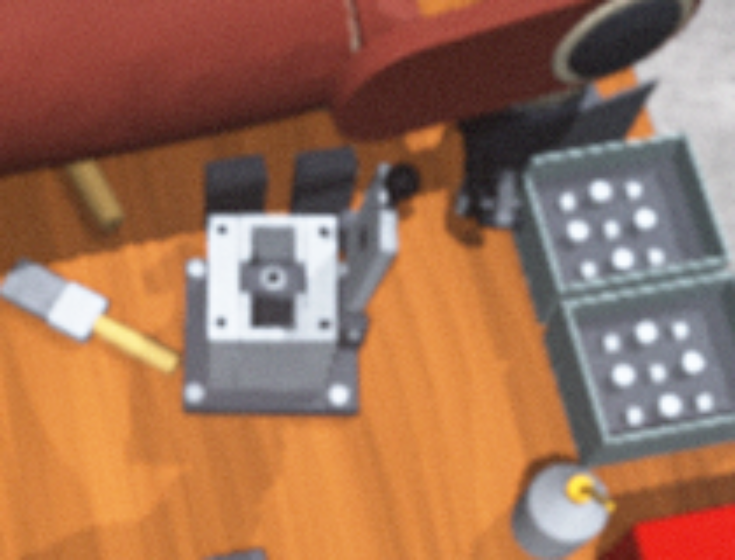

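The ball slipped out near the end of the swing: the opening is 0 and the ball is at (402,182) in the crop. Next I'll see which way the leaf is falling.

```bash
cat > leaf.py <<'E'
from g import *; from h import *
def ang(n,u,v):
    d=ctrl.get_image(n)
    o,r=ray(d["mtx"],d["T"],u,v); a=np.radians(YJ); ex=np.array([np.cos(a),np.sin(a),0]); ey=np.array([-np.sin(a),np.cos(a),0])
    h=jig(.062,.14); s=(h-o)@ey/(r@ey); q=o+s*r-h; return np.arctan2(q[2],-(q@ex)),np.hypot(q[2],q@ex)
E
python3 - <<'E'
from leaf import *
import cv2
print(ang("scene",314.4,111.5))
d=ctrl.get_image("scene"); cv2.imwrite("pics/s4.png",cv2.resize(d["color"][60:220,200:410,::-1],None,fx=3.5,fy=3.5))
E
```

```text
(np.float64(1.6976298374699044), np.float64(0.14381417114468403))
```

View pics/s4.png

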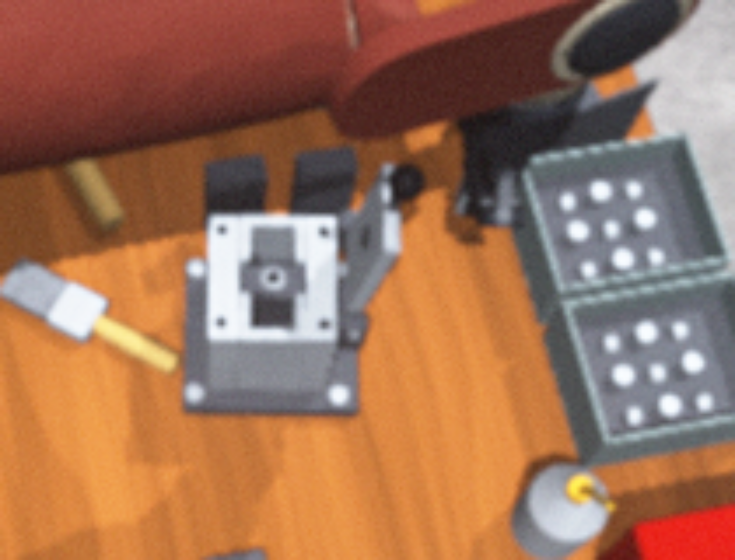

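The leaf is past upright (about 1.70 rad) and moving outward. I'll lift the hand clear, go over the well and pre-set the finger opening.

Run:
```python
from g import *
go((jig(0,.33),YJ),(jig(0,.22),YJ))
```

```text
t 4.6 p [0.6825 0.1797 0.2483] f [-0.3 -0.1 -0.5] open -0.0001
[13.29, -0.14, -8.15] [-0.1, -0.1, 0.1]
[13.28, -0.12, 2.85] [-0.1, -0.1, 0.1]
```

Request:
play_rows(motion=[[[0,0,0,-5,0,0,0],[0,0,0,-10,0,0,0],[0,4,0,-10,0,0,0],[0,9,-0.1,-10,0,0,0],[0,13.3,-0.1,-10,0,0,0],[0,13.3,-0.1,-10,0,0,0],[0,13.3,-0.1,-10,0,0,0]]])

```text
t: 5.48
tool_pos: [0.5522, 0.2051, 0.3492]
tool_rot: [0.308, 3.126, -0.003]
contact_force: [0.2, -0.3, -0.1]
opening: 0.0428
```

Run:
```python
from g import *
import cv2
go((jig(0,.22),YJ))
for n in ("scene","top"):
    d=ctrl.get_image(n); np.savez(n+"5.npz",**d)
    sl=(slice(60,220),slice(200,410)) if n=="scene" else (slice(80,230),slice(130,340))
    cv2.imwrite(f"pics/{n}5.png",cv2.resize(d["color"][sl][:,:,::-1],None,fx=3.5,fy=3.5))
```

```text
t 5.475 p [0.5522 0.2051 0.3492] f [ 0.2 -0.3 -0.1] open 0.0428
[0.01, -0.04, 12.92] [-0.1, 0.0, 0.1]
```

View pics/scene5.png

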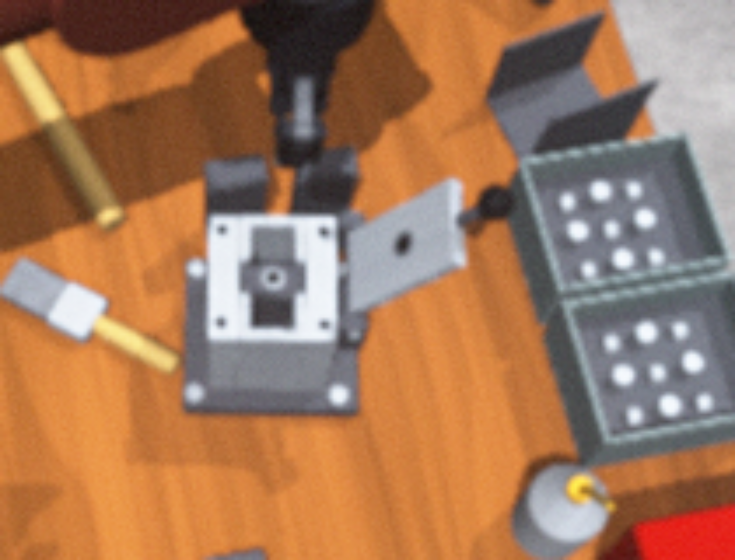

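View pics/top5.png

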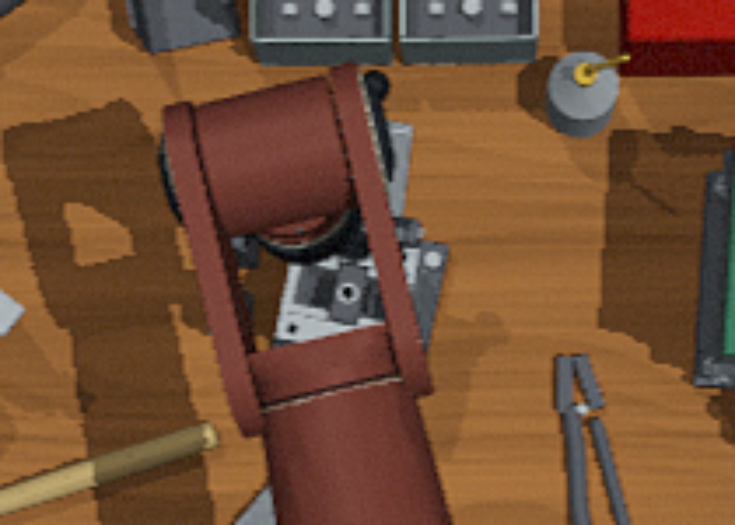

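Run:
```python
from leaf import *
d=np.load("scene5.npz");K,T=d["mtx"],d["T"]
f=lambda x,y,z:plane(K,T,200+x/3.5-.5,60+y/3.5-.5,z)
print("hole",f(272,277,.130))
Q=np.array([f(*p,.133) for p in((209,214),(337,214),(340,338),(207,340))]);print(Q.mean(0),[np.degrees(np.arctan2(*(b-a)[1::-1])).round(2) for a,b in((Q[0],Q[1]),(Q[3],Q[2]),(Q[3],Q[0]),(Q[2],Q[1]))])
Q=np.array([f(*p,.133) for p in((221,230),(325,232),(325,322),(220,323))]);print(Q.mean(0),[np.degrees(np.arctan2(*(b-a)[1::-1])).round(2) for a,b in((Q[0],Q[1]),(Q[3],Q[2]),(Q[3],Q[0]),(Q[2],Q[1]))])
d=np.load("top5.npz");K,T=d["mtx"],d["T"]
print("hole top",plane(K,T,130+347/3.5-.5,80+292/3.5-.5,.130))
print(ang("scene",200+496/3.5-.5,60+202/3.5-.5))
crop("scene5","pics/z.png",255,115,50,50,12)
```

```text
hole [0.55124202 0.20473997 0.13      ]
[0.55203853 0.20446371 0.133     ] [np.float64(-11.12), np.float64(-10.19), np.float64(77.99), np.float64(78.35)]
[0.5515239  0.20394344 0.133     ] [np.float64(-12.34), np.float64(-10.53), np.float64(78.09), np.float64(77.27)]
hole top [0.55360276 0.20421511 0.13      ]
(np.float64(2.2219529932412145), np.float64(0.1444119984671256))
```

View pics/z.png

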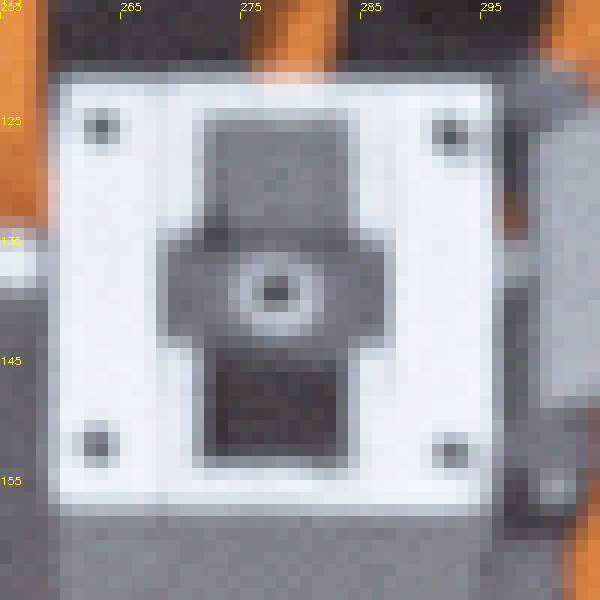

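The leaf is at its stop (about 2.2 rad), and the well centre is confirmed at (0.552, 0.2045). I'll descend into the pockets.

Request:
play_rows(motion=[[[0,0,0,5,0,0,0],[0,0,0,10,0,0,0],[0,0,0,15,0,0,0],[0,0,0,18,0,0,0],[0,0,0,20,0,0,0],[0,0,0,22,0,0,0],[0,0,0,22,0,0,0]]], newtons=60)

```text
t: 6.5
tool_pos: [0.5519, 0.2041, 0.1269]
tool_rot: [-0.31, -3.122, 0.005]
contact_force: [0.0, 0.1, 0.9]
opening: 0.0427
```

Run:
```python
from g import *
go((jig(0,.089),YJ))
```

```text
t 6.5 p [0.5519 0.2041 0.1269] f [0.  0.1 0.9] open 0.0427
[-0.01, 0.06, 3.79] [-0.2, -0.2, 0.1]
```

Request:
play_rows(motion=[[[0,0,0,2,0,0,0],[0,0,0,3.8,0,0,0],[0,0,0,3.8,0,0,0],[1,0,0,3.8,0,0,0],[1,0,0,3.8,0,0,0],[1,0,0,3.8,0,0,0],[1,0,0,3.8,0,0,0]]], newtons=60)

```text
t: 7.38
tool_pos: [0.5513, 0.2038, 0.0883]
tool_rot: [-0.31, -3.121, 0.005]
contact_force: [-0.5, -0.9, -2.5]
opening: 0.0246
```

Request:
play_rows(motion=[[[1,0,0,-1,0,0,0],[1,0,0,-3,0,0,0],[1,0,0,-6,0,0,0],[1,0,0,-9,0,0,0],[1,0,0,-12,0,0,0],[1,0,0,-14,0,0,0],[1,0,0,-14,0,0,0],[1,0,0,-18,0,0,0],[1,0,0,-22,0,0,0],[1,0,0,-25.5,0,0,0],[1,0,0,-25.5,0,0,0]]])

```text
t: 8.75
tool_pos: [0.5536, 0.2048, 0.3457]
tool_rot: [-0.31, -3.126, 0.003]
contact_force: [0.4, 0.1, -2.4]
opening: 0.0241
```

Run:
```python
from g import *
import cv2
go((deb(0,.345),YD),(deb(0,.27),YD))
d=ctrl.get_image("scene"); np.savez("scene6.npz",**d); cv2.imwrite("pics/s6.png",cv2.resize(d["color"][:,:,::-1],(800,600)))
```

```text
t 8.75 p [0.5536 0.2048 0.3457] f [ 0.4  0.1 -2.4] open 0.0241
[-10.01, -38.57, 0.14] [-0.1, -0.0, -6.8]
[-10.01, -38.55, 7.64] [-0.1, -0.0, -6.8]
```

View pics/s6.png

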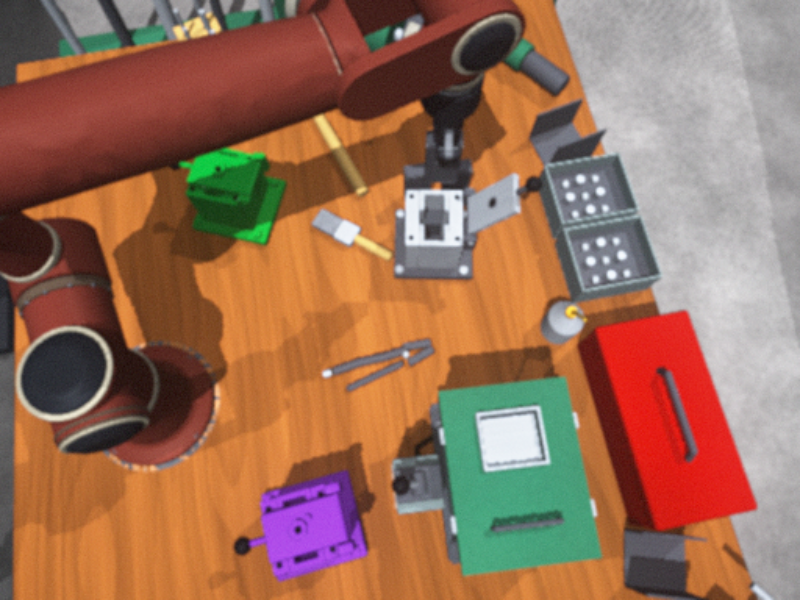

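The leg is held clear of the well. Moving to the port now.

Request:
play_rows(motion=[[[1,-1,-4,0,0,0,-1],[1,-2,-8,0,0,0,-2],[1,-3,-12,0,0,0,-3],[1,-4,-16,0,0,0,-4],[1,-5,-20,0,0,0,-5],[1,-6,-24,0,0,0,-6],[1,-7.3,-28,0,0,0,-6.8],[1,-8.3,-32,0,0,0,-6.8],[1,-9.3,-36,0,0,0,-6.8],[1,-10,-38.6,0,0,0,-6.8],[1,-10,-38.6,0,0,0,-6.8],[1,-10,-38.6,0,0,0,-6.8]]])

```text
t: 10.3
tool_pos: [0.5743, -0.1928, 0.3411]
tool_rot: [-0.124, -3.131, 0.001]
contact_force: [-0.2, 0.2, -2.5]
opening: 0.0242
```

Run:
```python
from g import *
import cv2
go((deb(0,.28),YD),(deb(0,.231),YD))
for n in("scene","top"):
    d=ctrl.get_image(n); np.savez(n+"7.npz",**d)
    sl=(slice(170,384),slice(220,450)) if n=="scene" else (slice(80,250),slice(300,500))
    cv2.imwrite(f"pics/{n}7.png",cv2.resize(d["color"][sl][:,:,::-1],None,fx=2.7,fy=2.7))
```

```text
t 10.3 p [ 0.5743 -0.1928  0.3411] f [-0.2  0.2 -2.5] open 0.0242
[-0.22, -0.0, 6.11] [-0.1, -0.5, -0.0]
[-0.26, 0.0, 11.01] [-0.1, -0.5, -0.0]
```

View pics/scene7.png

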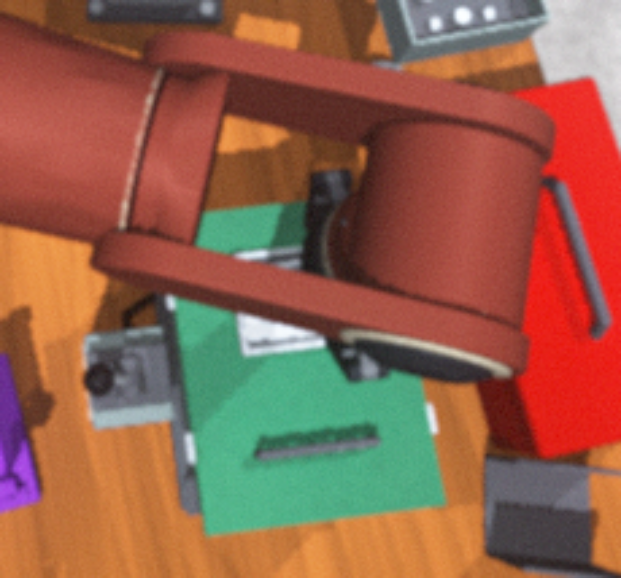

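View pics/top7.png

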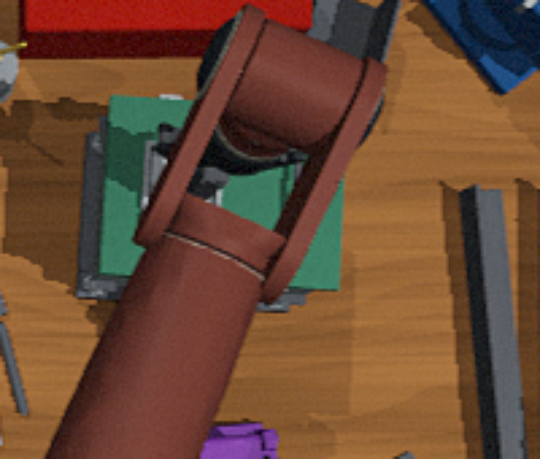

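The arm hides the leg, but the pose measures well over the port. I'll lower the leg in stages and watch the force.

Request:
play_rows(motion=[[[1,-0.2,0,1.5,0,-0.4,0],[1,-0.2,0,3,0,-0.4,0],[1,-0.2,0,4.2,0,-0.4,0],[1,-0.2,0,5.5,0,-0.4,0],[1,-0.2,0,6.5,0,-0.4,0],[1,-0.2,0,6.5,0,-0.4,0]]])

```text
t: 11.15
tool_pos: [0.5759, -0.1926, 0.2764]
tool_rot: [-0.123, -3.138, 0.002]
contact_force: [-0.3, -0.1, -1.9]
opening: 0.0244
```

Run:
```python
from g import *
go((deb(0,.232),YD))
```

```text
t 11.15 p [ 0.5759 -0.1926  0.2764] f [-0.3 -0.1 -1.9] open 0.0244
[-0.02, -0.04, 4.44] [-0.1, -0.1, 0.0]
```

Request:
play_rows(motion=[[[1,0,0,1,0,0,0],[1,0,0,2,0,0,0],[1,0,0,3,0,0,0],[1,0,0,4,0,0,0],[1,0,0,4.6,0,0,0],[1,0,0,4.6,0,0,0]]])

```text
t: 11.9
tool_pos: [0.5754, -0.1926, 0.2293]
tool_rot: [-0.123, -3.137, 0.002]
contact_force: [-0.2, -1.2, -3.0]
opening: 0.0245
```

Request:
play_rows(motion=[[[-1,0,0,0,0,0,0],[-1,0,0,0,0,0,0],[-1,0,0,0,0,0,0],[-1,0,0,-1,0,0,0],[-1,0,0,-4,0,0,0],[-1,0,0,-8,0,0,0],[-1,0,0,-10,0,0,0],[-1,0,0,-10,0,0,0]]])

```text
t: 12.9
tool_pos: [0.5764, -0.1928, 0.3318]
tool_rot: [0.122, 3.138, -0.004]
contact_force: [-0.4, -0.5, -0.2]
opening: 0.0853
```

Run:
```python
from g import *
import cv2
go((deb(-.25,.36,-.03),YD))
for n in("scene","top"):
    d=ctrl.get_image(n); np.savez(n+"8.npz",**d)
    sl=(slice(170,384),slice(220,450)) if n=="scene" else (slice(80,250),slice(300,500))
    cv2.imwrite(f"pics/{n}8.png",cv2.resize(d["color"][sl][:,:,::-1],None,fx=2.7,fy=2.7))
```

```text
t 12.9 p [ 0.5764 -0.1928  0.3318] f [-0.4 -0.5 -0.2] open 0.0853
[25.04, -3.02, -2.85] [-0.2, 0.1, 0.0]
```

View pics/scene8.png

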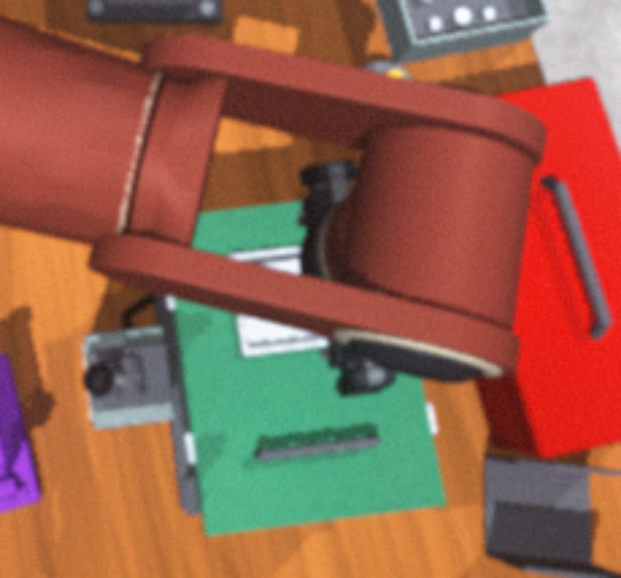

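The flap shows flat white in the port at about (285,310), and the fingers are open and empty. I'll swing aside to the switch and check the flap on the way.

Run:
```python
from g import *
k=np.array([.4088,-.2243,0]);a=np.radians(YD);ex=np.array([np.cos(a),np.sin(a),0])
go((k-ex*.05+[0,0,.33],YD),(k-ex*.05+[0,0,.205],YD),(k+[0,0,.205],YD))
```

```text
t 13.0 p [ 0.5753 -0.1923  0.328 ] f [-1.6  0.9 -1. ] open 0.0858
[21.35, -4.49, -0.11] [-0.0, -0.2, 0.0]
[21.3, -4.48, 12.39] [-0.0, -0.2, 0.0]
[16.3, -4.48, 12.37] [-0.0, -0.2, 0.0]
```

Request:
play_rows(motion=[[[1,4,-1,0,0,0,0],[1,8,-2,0,0,0,0],[1,12,-3,0,0,0,0],[1,16,-4,0,0,0,0],[1,20,-4.5,0,0,0,0],[1,21.3,-4.5,0,0,0,0],[1,21.3,-4.5,0,0,0,0],[1,21.3,-4.5,0,0,0,0]]])

```text
t: 14.0
tool_pos: [0.3601, -0.2204, 0.3283]
tool_rot: [-0.121, -3.134, -0.001]
contact_force: [-0.6, 0.8, -0.2]
opening: -0.0001
```

Run:
```python
from g import *
import cv2
k=np.array([.4088,-.2243,0]);a=np.radians(YD);ex=np.array([np.cos(a),np.sin(a),0])
go((k-ex*.05+[0,0,.205],YD))
for n in("scene","top"):
    d=ctrl.get_image(n); np.savez(n+"9.npz",**d)
    sl=(slice(170,384),slice(220,450)) if n=="scene" else (slice(80,250),slice(300,500))
    cv2.imwrite(f"pics/{n}9.png",cv2.resize(d["color"][sl][:,:,::-1],None,fx=2.7,fy=2.7))
```

```text
t 14.0 p [ 0.3601 -0.2204  0.3283] f [-0.6  0.8 -0.2] open -0.0001
[0.05, -0.01, 12.33] [0.0, -0.3, 0.1]
```

View pics/scene9.png

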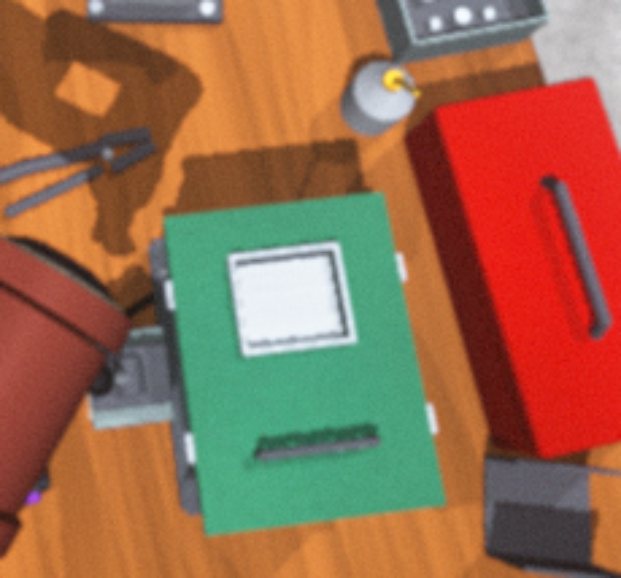

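View pics/top9.png

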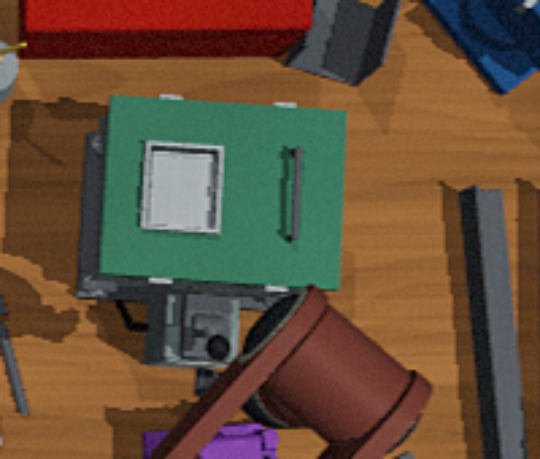

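The flap is shut and the port shows empty. I'll lower the closed fingers behind the knob and push.

Request:
play_rows(motion=[[[1,0,0,4,0,0,0],[1,0,0,8,0,0,0],[1,0,0,11,0,0,0],[1,0,0,12.3,0,0,0],[1,0,0,12.3,0,0,0],[1,-2,0,12.3,0,0,0],[1,-3.5,0,12.3,0,0,0],[1,-5,0,12.3,0,0,0],[1,-6.5,0,12.3,0,0,0],[1,-7.5,0,12.3,0,0,0],[1,-7.8,0,12.3,0,0,0],[1,-7.8,0,12.3,0,0,0]]])

```text
t: 15.6
tool_pos: [0.4374, -0.2263, 0.2051]
tool_rot: [-0.121, -3.134, -0.001]
contact_force: [-0.2, 0.8, 1.2]
opening: -0.0001
```

Run:
```python
from g import *
import cv2
go()
for n in("scene","top"):
    d=ctrl.get_image(n); np.savez(n+"10.npz",**d)
    sl=(slice(170,384),slice(220,450)) if n=="scene" else (slice(80,250),slice(300,500))
    cv2.imwrite(f"pics/{n}10.png",cv2.resize(d["color"][sl][:,:,::-1],None,fx=2.7,fy=2.7))
```

```text
t 15.6 p [ 0.4374 -0.2263  0.2051] f [-0.2  0.8  1.2] open -0.0001
```

View pics/scene10.png

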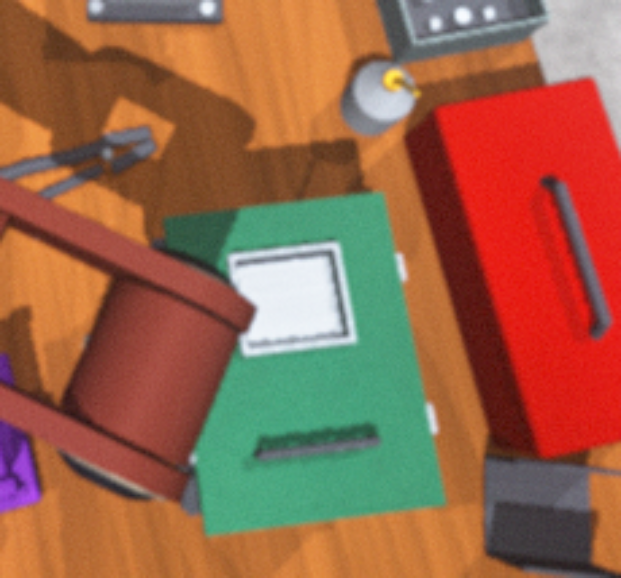

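View pics/top10.png

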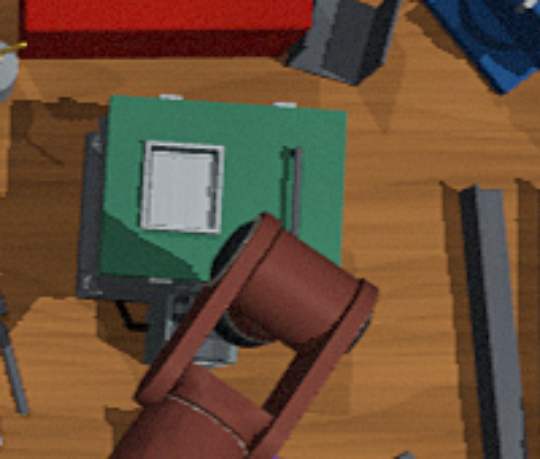

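Continuing in small steps until the stop is felt.

Request:
play_rows(motion=[[[1,-0.4,0,0,0,0,0],[1,-0.8,0,0,0,0,0],[1,-0.8,0,0,0,0,0]]])

```text
t: 16.08
tool_pos: [0.4426, -0.2266, 0.2045]
tool_rot: [-0.121, -3.126, -0.002]
contact_force: [-11.0, 1.1, 3.9]
opening: -0.0001
```

Request:
play_rows(motion=[[[1,-0.3,0,0,0,0,0],[1,-0.4,0,0,0,0,0]]])

```text
t: 16.32
tool_pos: [0.4427, -0.2266, 0.2045]
tool_rot: [-0.121, -3.114, -0.004]
contact_force: [-19.2, 2.2, 9.8]
opening: -0.0001
```

Request:
play_rows(motion=[[[1,2,0,0,0,0,0],[1,4,0,0,0,0,0],[1,7,0,0,0,0,0],[1,9,0,-4,0,0,0],[1,9,0,-9,0,0,0],[1,9,0,-13,0,0,0],[1,9,5,-13,0,0,0],[1,9,11,-13,0,0,0],[1,9,17,-13,0,0,0],[1,9,17,-13,0,0,0]]])

```text
t: 17.58
tool_pos: [0.3698, -0.0473, 0.3377]
tool_rot: [-0.109, -3.117, -0.005]
contact_force: [0.3, -0.6, -0.8]
opening: -0.0
```

Run:
```python
from g import *
import cv2
go()
for n in("scene","top"):
    d=ctrl.get_image(n); np.savez(n+"11.npz",**d)
    cv2.imwrite(f"pics/{n}11.png",cv2.resize(d["color"][:,:,::-1],(800,600)))
from h import *
crop("top11","pics/td11.png",325,110,110,110,5)
crop("scene11","pics/sd11.png",240,235,150,140,4)
```

```text
t 17.575 p [ 0.3698 -0.0473  0.3377] f [ 0.3 -0.6 -0.8] open -0.0
```

View pics/scene11.png

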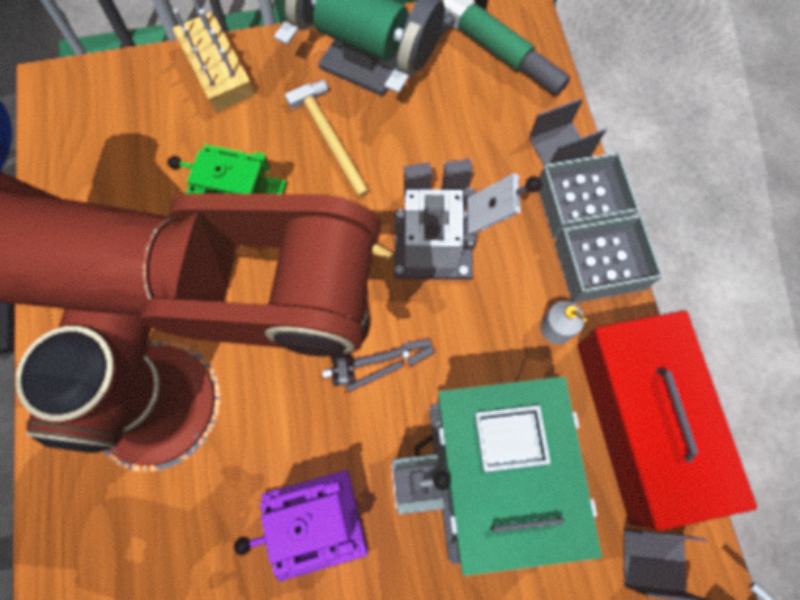

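View pics/td11.png

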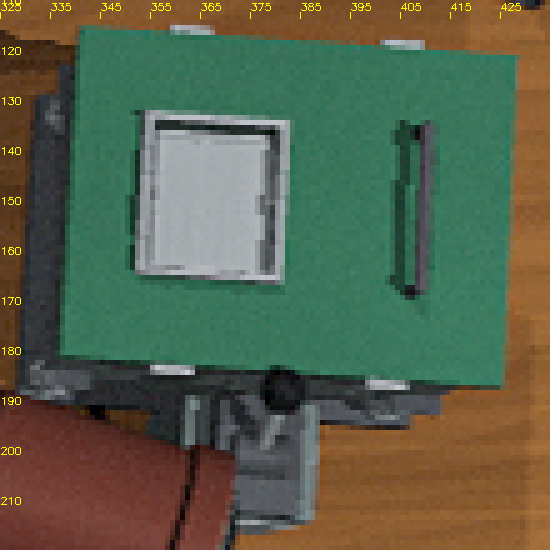

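View pics/sd11.png

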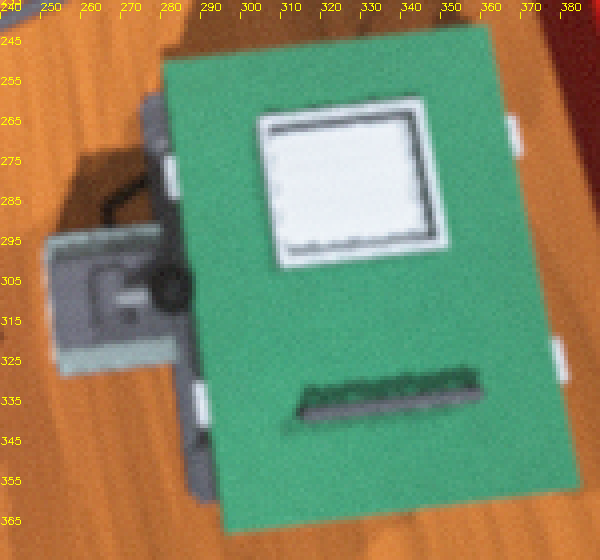

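Run:
```python
from m import *
a=two(ray(Kt,Tt,*td(279,493)),ray(Ks,Ts,*sd(66,301)));b=two(ray(Kt,Tt,*td(283,389)),ray(Ks,Ts,*sd(170,288)))
print(a,b,np.linalg.norm(b-a),2*np.arcsin(np.linalg.norm(b-a)/.13))
```

```text
[ 0.4086 -0.2238  0.2282] [ 0.4656 -0.2279  0.2275] 0.05719696688436518 0.9111453833883347
```

The lever triangulates at about 0.91 rad of travel. It also stood firm at its stop between 11 and 19 N. The leaf is open, the flap is shut and the robot is clear, so I'll hand in.

Run:
```python
from station import ctrl
print(ctrl.finish_job())
```

```text
the job is handed in; nothing more can be done
None
```

I carried out all five steps and handed the job in at about 17.6 s, but no verdict was reported.

- **Leaf:** I pinched the ball and swung the leaf over. The ball slipped out of the fingers just past upright, at about 1.70 rad. The leaf then fell to its stop by itself, measured at about 2.2 rad, and it was still open in the last picture.
- **Leg:** I gripped it in the finger pockets (opening 24.6 mm) and lifted it straight up out of the well. I then pushed it about 43 mm below the flap, by the arm's own readings, and let go. Afterwards the flap showed flat and shut, and the well was empty. I could not see the leg inside the tub.
- **Switch:** I pushed the lever until it stopped. The force rose from 11 to 19 N with no further movement. The two camera views give 0.91 rad of travel from its start, which can be up to 0.15 rad off zero, so I take it to be on its stop. That travel figure alone, at a few mm of measuring error, leaves only a small margin over the 0.88 limit.
- **Bystanders and contact:** In the last scene picture the blanks, pliers, hammer and oil can looked unmoved. The brush was mostly hidden by the arm, so I couldn't check it there. The robot was clear of everything, with contact force about 1 N.

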